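# Close the parts drawer and hold the inspection shutter half open

## Task

Push the loaded parts drawer of the inspection box fully shut, and only then slide the sprung shutter on top open by its orange tab until its pointer stands in the middle of the green band (half travel), never running it to its fully open end. Finish while still holding the shutter there with the gripper: the program ends without letting go. Leave everything else on the table where it is.

Things in the scene. Friction and masses are not known exactly. Their poses are not given: they have to be found in the camera images.
- station: inspection box fixed to the table, white sides, grey top, 170 mm deep (x) x 240 wide (y) x 90 high. Origin: centre of its underside, on the table. Its x points from its drawer front to its back (away from the robot within 0.3 rad), y to the left, z up. On its top: the shutter between two 8 mm high rails along y; behind them a white scale, green band in the middle, black lines at the travel's ends
- drawer (a joint): opening of the blue-fronted drawer in the box's front, m: 0 = shut, at a firm stop; 0.08 = fully open. Slides along the box's x (push to +x to shut), 1.5 N friction, stays where left. Loaded with parts fixed in it. Front plate 172 mm wide, 11 to 69 mm above the table, its face 12 mm ahead of the box's front when shut
- drawer_lip (a point): middle of the front edge of the drawer's aluminium finger lip, a ledge 100 mm wide (box's y), 10 mm thick, 55 to 65 mm above the table, sticking out 12 mm from the drawer front. This point is 60 mm above the table, and 24 mm ahead of the box's front when shut. Push here or on the plate
- shutter (a joint): travel of the black shutter plate (68 x 74 x 4 mm), m: 0 = closed (where the spring keeps it), 0.035 = half open, 0.07 = fully open, at its stop. Slides to the box's +y against a spring: 2.6 N at 0, rising 2.2 N per cm to 10.3 N at half travel and 18 N at the stop; let go, it snaps shut
- tab (a point): orange upright tab on the shutter, its handle: 12 mm thick along the box's y (the sliding direction), 34 mm wide along x, 45 mm high. This point: centre of its foot, 95 mm above the table (top at 140 mm). Moves with the shutter; when closed it is 15 mm ahead (-x) and 35 mm right (-y) of the box's centre. Nothing else on the box's top is over 12 mm high. Axes as the box's
- pointer (a point): tip of the orange pointer, a 4 mm wide strip on the shutter that sticks out to the box's +x over the scale, 101 mm above the table; same y in the box's frame as the middle of the tab, and moves with it
- band (a point): centre of the green band on the scale on the box's top, 90 mm up, 56 mm behind the box's centre. The band is 12 mm wide along the box's y and marks half travel: there the pointer tip has the same y in the box's frame as this point
- coil_a: small loose inductor, black 26 x 26 x 22 mm block with yellow tape. Origin: centre of its underside. To be left alone
- coil_b: another such inductor. Origin: centre of its underside. To be left alone
- tape: yellow tape reel, ring 90 mm across, 22 mm high. Origin: centre of its underside. To be left alone
- bottle: white bottle with red cap, 56 mm across, 120 mm high, standing. Origin: centre of its underside. To be left alone
- sheet: white sheet 200 x 150 mm covered with yellow-black inductors, 22 mm high in all. Origin: centre of its underside. To be left alone
- bin: blue open bin 150 x 110 x 60 mm. Origin: centre of its underside. To be left alone
- driver: screwdriver lying on the table. To be left alone

How it is judged:
By the outcome, as a careful person would: the job done as asked, in the order asked, and still so for the second after the job is handed in, while the arm keeps its last pose, push and grip.
It also fails if it takes over 40 s, if anything falls off the work surface, if the arm or the gripper's body presses on something with over 40 N, if the wrist force passes 120 N, or if a joint passes its speed limit or range.

## Robot

A 7-joint arm with a two-finger parallel gripper is mounted at the origin on the work surface. World frame = base frame: x ahead of the robot, y to its left, z up, the work surface at z = 0. Lengths are in m, angles in rad, forces in N, time in s.
With the tool pointing down it reaches from about 0.4 to 0.75 m from the base axis. Payload 19.5 kg.
Tool frame: the origin (TCP) lies at the very end of the fingers, on their centre line; the grasp point (between the pads) lies 19 mm behind it; z points along the fingers, y is the line along which they close (so a half turn about z gives the same grasp; the last joint's range is limited). The gripper opens to 85 mm and grips with 20 to 120 N. Pads are 22 mm wide; open, the fingers measure 114 mm over their backs; the gripper's body (76 mm by 85 mm) begins 54 mm behind the grasp point. The pads swing forward as they close: fully open they stand 13 mm farther back than shut.
Start: joints at [-1.212, 0.707, -0.028, 1.485, 0.022, 0.951, -0.075], TCP at [0.224, 0.529, 0.231] pointing down, gripper open.
Joint ranges: [-2.71, 2.71], [-0.32, 2.16], [-1.57, 1.52], [0, 2.45], [-1.46, 4.6], [0, 2.02], [-2.83, 2.83]. Speed limits (rad/s): [1.89, 1.89, 2.57, 2.57, 3.01, 3.01, 3.01].

## Interface

Orientations are given as a unit quaternion [x, y, z, w].
In Python, from plant import ctrl gives the robot as it stands.
- The arm moves only by the shell command python3 -m creep 'ROWS' [OPENING] [FORCE]. ROWS is JSON, a list of rows, each a list of 6 numbers: the shift along the tool's x, y, z in units of 30 mm (1.0 is 30 mm), then the turn, a rotation vector about the tool's x, y, z in degrees. A call has 1 to 8 rows; each row is the pose to reach, as a shift and turn from the pose commanded when the call began, along the tool's axes at that moment; what a row does not reach only later rows make up. A row lasts 1/8 s, in which the tool goes at most 62.5 mm and 10.7 degrees, less where a joint would pass 70% of its speed; a pose out of reach is approached as far as the arm can. A call with a gripper value outside its range is refused whole. OPENING is the closure, from 0 (fully open) to 1 (shut), set as the call begins (- or left out, the last holds). The fingers move at their own pace and stop on an object; FORCE is the grip in N (left out, the last holds). Time passes only in rows, so rows that repeat a pose let the fingers close. It gives the time, the measured TCP pose, the force, the opening and the grip force at its end, in the units of the state.
- ctrl.read_state(): the state, without advancing time (a new reading comes with each control period).
- ctrl.get_image(name): name is "scene" or "top" or "wrist"; returns the picture (420x560x3 uint8, red, green, blue); there is no depth.
- ctrl.camera_model(name): a dict with "mtx" (3x3 intrinsics, pixels), "world_to_cam" (4x4, takes a point from world to camera coordinates). Camera axes: x right, y down, z forward; pixel columns grow to the right and rows downward; lengths in m; the calibration is good to about 2 mm. A picture is of the moment at which its call begins: read the wrist's pose just before it. camera_model takes no time and is no camera call; for the wrist camera it gives the pose at the moment of the call.
- ctrl.hand_in(): hands the job in; it is judged then, once.
Trained networks look in the newest picture that a camera, given by its name, has taken for a name from the list of things; names that differ only in an ending like _2 or _b are one class to them, and where a whole thing is asked for, a point or a joint stands for the part that bears it (a point fixed in the world has none). Each returns a list of dicts, best first, with "score" (0 to 1); they miss things now and then, are a little off and sometimes report something else, mostly with a low value. They report only what shows in the picture. A call takes as long as a camera call.
- ctrl.masks_of(camera, query): "region" (420x560 bool, what is visible of it) and "rect" ([centre column, centre row, width, height] in pixels, round what is visible of it).
The state is a dict: "clock": time; "joint_pos": joint angles; "joint_velocities": joint speeds; "tau": joint torques, N m; "position": TCP position; "ee_rot": TCP orientation; "wrist_force": force on the tool from outside, world axes, zero at the start; "moment": the same for the moment, N m; "gripper_width": finger opening in m; "grasp_force": force on a finger pad.
Only numpy, scipy, OpenCV 4.12 (cv2) and the standard library are available. Lean on these libraries where they do the work, as an engineer would, in place of code of your own. Each camera call takes 0.05 s, during which the arm holds its last target. There are 200 camera calls.

## Working session

There is one attempt and no reset: what is moved stays moved. The work goes in short steps, Python scripts to look and compute and a shell command to move; the robot and the scene stay as the last step left them, time stands still between calls to the robot, and variables do not carry over. Pictures are saved under pics/ and viewed, at most 10 in all, crops included, and the job is handed in when it is done.

```bash
mkdir -p pics; ls; python3 - <<'E'
from plant import ctrl
import cv2,numpy as np
s=ctrl.read_state();print({k:np.round(v,3).tolist() for k,v in s.items()})
ims=[]
for n in("scene","top"):
    im=ctrl.get_image(n);ims.append(im)
    cv2.imwrite(f"pics/{n}0.png",im[:,:,::-1])
    print(n,np.round(ctrl.camera_model(n)["world_to_cam"],3).tolist(),ctrl.camera_model(n)["mtx"])
    for q in("station","drawer","drawer_lip","shutter","tab","pointer","bottle","bin","coil_a","tape"):
        for d in ctrl.masks_of(n,q)[:2]: print(q,round(d["score"],2),np.round(d["rect"]),d["region"].sum())
E
```

```text
pics
{'clock': 0.0, 'joint_pos': [-1.212, 0.707, -0.028, 1.485, 0.022, 0.951, -0.075], 'joint_velocities': [-0.001, -0.001, -0.001, 0.002, 0.001, -0.002, 0.002], 'tau': [-0.0, -88.321, 1.235, -23.617, 0.017, 0.006, -0.0], 'position': [0.224, 0.529, 0.231], 'ee_rot': [0.199, 0.98, -0.001, -0.0], 'wrist_force': [0.029, 0.575, 0.785], 'moment': [-0.006, 0.004, -0.038], 'grasp_force': 0.0, 'gripper_width': 0.085}
scene [[-0.57, 0.822, 0.001, 0.27], [0.623, 0.432, -0.652, -0.291], [-0.536, -0.371, -0.758, 1.536], [0.0, 0.0, 0.0, 1.0]] [[430.56922669   0.         281.88437169]
 [  0.         430.56922669 210.29144165]
 [  0.           0.           1.        ]]
station 0.64 [235. 227. 110.  98.] 7060
drawer 0.84 [270. 193.  48.  40.] 703
drawer_lip 0.87 [265. 195.  48.  35.] 704
shutter 0.87 [229. 201.  37.  26.] 494
shutter 0.59 [269. 196.  51.  36.] 777
tab 0.83 [230. 199.  35.  25.] 531
pointer 0.69 [230. 204.  36.  28.] 526
bin 0.93 [450. 312.  65.  85.] 3412
coil_a 0.46 [173. 186.   9.  16.] 88
coil_a 0.45 [386. 262.  12.  14.] 146
tape 0.8 [352. 322.  39.  32.] 552
tape 0.53 [234. 203
[... 170 characters left out ...]
65337058]
 [  0.         450.69456724 206.73735293]
 [  0.           0.           1.        ]]
station 0.69 [300. 198.  75.  73.] 4702
drawer 0.65 [298. 224.  54.  22.] 960
drawer_lip 0.7 [298. 224.  53.  19.] 957
drawer_lip 0.3 [310. 192.  24.  26.] 496
shutter 0.78 [310. 193.  24.  22.] 448
shutter 0.53 [156. 255.  40.  18.] 241
tab 0.56 [310. 191.  23.  28.] 455
tab 0.38 [300. 199.  74.  74.] 4619
pointer 0.66 [310. 188.  22.  32.] 466
pointer 0.5 [298. 197.  73.  72.] 4716
bottle 0.82 [386. 160.  17.  22.] 275
bin 0.76 [126. 214.  36.  50.] 1709
coil_a 0.63 [186. 232.  11.   9.] 52
coil_a 0.54 [376. 202.  14.  10.] 83
tape 0.8 [187. 172.  24.  31.] 251
tape 0.51 [310. 193.  20.  20.] 456
```

```bash
python3 - <<'E'
import cv2
a=cv2.imread("pics/top0.png");cv2.imwrite("pics/topc.png",cv2.resize(a[140:260,230:410],None,fx=4.4,fy=4.4,interpolation=cv2.INTER_CUBIC))
E
```

```text
(no output)
```

View pics/top0.png

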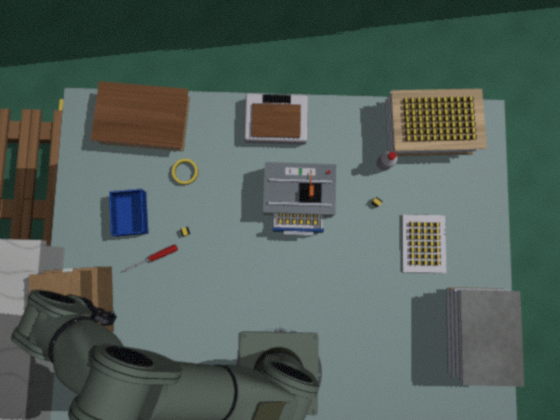

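View pics/topc.png

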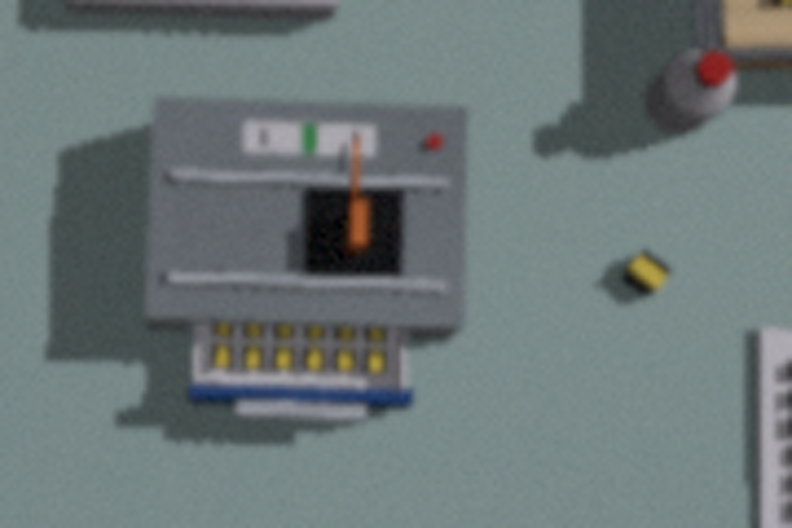

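View pics/scene0.png

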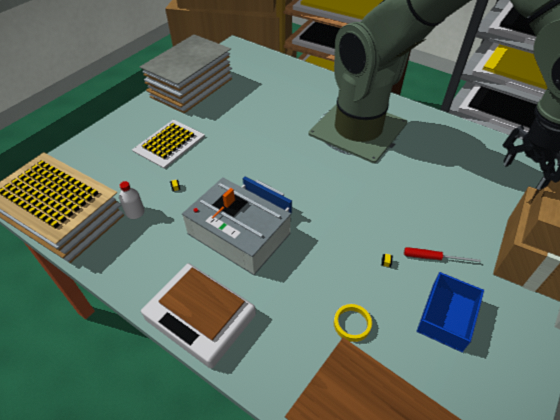

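The box's top corners, green band and orange tab all show clearly in the crop, and the drawer is well open. I'll fit the station pose from these points.

```bash
cat >h.py <<'E'
from plant import ctrl
import numpy as np
from scipy.optimize import least_squares
from scipy.spatial.transform import Rotation as R
def proj(cam,P):
    m=ctrl.camera_model(cam) if isinstance(cam,str) else cam
    P=np.atleast_2d(P);c=P@m["world_to_cam"][:3,:3].T+m["world_to_cam"][:3,3]
    p=c@np.asarray(m["mtx"]).T;return p[:,:2]/p[:,2:]
def w(p,B):  # box->world, p=(x,y,yaw)
    B=np.atleast_2d(B);c,s=np.cos(p[2]),np.sin(p[2])
    return np.c_[p[0]+c*B[:,0]-s*B[:,1],p[1]+s*B[:,0]+c*B[:,1],B[:,2]]
def goal(t,yaw): # shift in tool axes (units of 30mm) and turn about tool z (deg)
    s=ctrl.read_state();r=R.from_quat(s["ee_rot"])
    d=R.from_matrix(np.array([[-np.cos(yaw),np.sin(yaw),0],[-np.sin(yaw),-np.cos(yaw),0],[0,0,-1]]).T*0+np.c_[[-np.cos(yaw),-np.sin(yaw),0],[-np.sin(yaw),np.cos(yaw),0],[0,0,-1]])
    return np.round(r.inv().apply(np.array(t)-s["position"])/.03,3),np.round((r.inv()*d).as_rotvec(degrees=True),2)
E
python3 - <<'E'
from h import *
px=np.array([(155,98),(467,107),(462,330),(148,322),(309,138),(355,135),(301,418)])/4.4+[230,140]
def B(o):return [(.085,.12,.09),(.085,-.12,.09),(-.085,-.12,.09),(-.085,.12,.09),(.056,0,.09),(.056,-.035,.101),(-.085-.024-o,0,.065)]
f=lambda v:(proj("top",w(v[:3],B(v[3])))-px).ravel()
r=least_squares(f,[.55,-.05,0,.04],x_scale=[.1,.1,.1,.1]);print(r.x,r.fun.round(1))
p=r.x;print("tab",w(p,[-.015,-.035,.095]),"lip",w(p,[-.109-p[3],0,.06]))
for t in ([-.109-p[3]-.055,0,.2],[-.109-p[3]-.055,0,.04]): print(goal(w(p,t)[0],p[2]),w(p,t))
for d,n in zip(ctrl.masks_of("scene","tab")[:1],"a"):
  print(d["rect"],proj("scene",w(p,[(-.015,-.035,.095),(-.015,-.035,.14),(-.109-p[3],0,.06),(.085,.12,.09),(.085,-.12,.09),(.056,0,.09)])).round())
E
```

```text
[ 0.6112992  -0.055392   -0.00247335  0.04525251] [-0.6 -0.1  0.  -0.1  0.6 -0.4 -0.5 -0.6  0.   0.4  0.3  0.7  0.1  0. ]
tab [[ 0.59621267 -0.09035479  0.095     ]] lip [[ 0.45704716 -0.05501048  0.06      ]]
(array([-13.054, -15.62 ,   1.044]), array([-1.000e-02, -0.000e+00, -2.282e+01])) [[ 0.40204733 -0.05487444  0.2       ]]
(array([-13.054, -15.62 ,   6.378]), array([-1.000e-02, -0.000e+00, -2.282e+01])) [[ 0.40204733 -0.05487444  0.04      ]]
[230.4, 199.3, 34.8, 24.8] [[229. 203.]
 [228. 191.]
 [270. 187.]
 [252. 255.]
 [181. 213.]
 [222. 226.]]
```

```bash
python3 -m creep '[[-2,-2.4,0.15,0,0,-4],[-4,-4.8,0.3,0,0,-8],[-6,-7.2,0.45,0,0,-12],[-8,-9.6,0.6,0,0,-16],[-10,-12,0.8,0,0,-20],[-11.5,-13.8,0.9,0,0,-22.8],[-13.05,-15.6,1.04,0,0,-22.8],[-13.05,-15.6,1.04,0,0,-22.8]]' 1 40; python3 - <<'E'
from h import *
p=[.6113,-.0554,-.0025]
s=ctrl.read_state();print(s["position"],s["ee_rot"],s["wrist_force"],s["joint_pos"])
print(goal(w(p,[-.155-.055,0,.04])[0],p[2]))
E
```

```text
clock: 2.15
position: [0.3674, 0.0609, 0.2067]
ee_rot: [0.001, 1.0, 0.0, 0.0]
wrist_force: [2.3, 0.3, 0.3]
gripper_width: 0.0004
grasp_force: 0.0
[0.36739591 0.06085194 0.20668646] [1.41878421e-03 9.99998942e-01 4.75338633e-05 3.17891823e-04] [2.26311599 0.25165613 0.30349648] [-0.09671153  0.48407286 -0.24134614  2.19163352  0.23922567  0.48914771
  1.04474811]
(array([-1.138, -3.855,  5.557]), array([ 0.01,  0.04, -0.02]))
```

```bash
python3 -m creep '[[-1,-2,0,0,0,0],[-1.1,-3.8,0.5,0,0,0],[-1.1,-3.8,2.5,0,0,0],[-1.1,-3.8,4.3,0,0,0],[-1.1,-3.8,5.5,0,0,0],[-1.1,-3.8,5.5,0,0,0],[-1.1,-3.8,5.5,0,0,0]]'; python3 - <<'E'
from h import *
import cv2
p=[.6113,-.0554,-.0025]
s=ctrl.read_state();print(s["position"],s["ee_rot"],s["wrist_force"],s["joint_pos"])
print(goal(w(p,[-.155-.055,0,.04])[0],p[2]))
im=ctrl.get_image("scene");cv2.imwrite("pics/s1.png",cv2.resize(im[120:290,150:350,::-1],None,fx=3.5,fy=3.5))
E
```

```text
clock: 3.02
position: [0.4023, -0.0513, 0.044]
ee_rot: [0.001, 1.0, 0.001, 0.001]
wrist_force: [0.1, 1.2, 0.7]
gripper_width: -0.0001
grasp_force: 0.0
[ 0.40230629 -0.05125024  0.04396189] [1.47985171e-03 9.99998148e-01 7.31720833e-04 9.88950485e-04] [0.14752122 1.19179822 0.73746743] [ 5.02891785e-02  8.84579100e-01 -2.10830108e-03  2.25494472e+00
  4.31755851e-01  1.80242416e-04  1.18503573e+00]
(array([ 0.033, -0.121,  0.132]), array([ 0.08,  0.11, -0.03]))
```

View pics/s1.png

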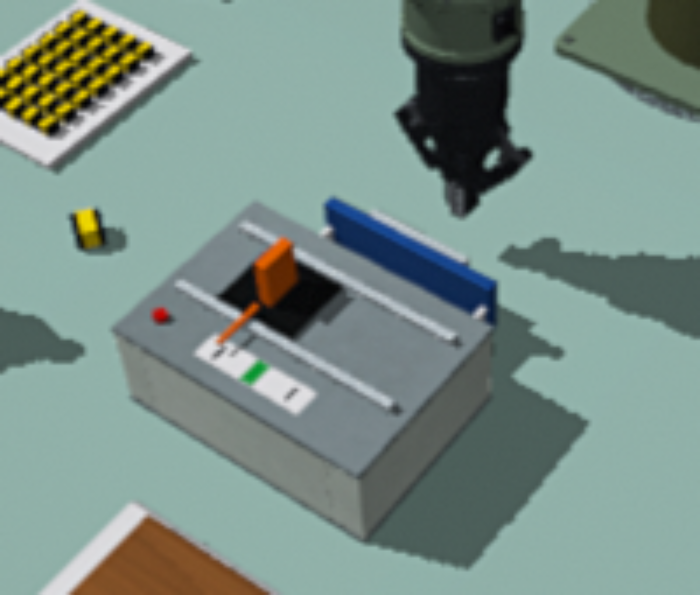

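```bash
python3 -m creep '[[-0.6,0,0,0,0,0],[-1.2,0,0,0,0,0],[-1.6,0,0,0,0,0],[-2.0,0,0,0,0,0],[-2.4,0,0,0,0,0],[-2.7,0,0,0,0,0],[-2.7,0,0,0,0,0]]'; python3 - <<'E'
from h import *
s=ctrl.read_state();print(s["position"],s["wrist_force"],s["joint_pos"])
E
```

```text
clock: 3.95
position: [0.4829, -0.0519, 0.0434]
ee_rot: [0.002, 1.0, 0.0, 0.0]
wrist_force: [-0.1, -0.4, -0.9]
gripper_width: -0.0001
grasp_force: 0.0
[ 0.48286097 -0.05189257  0.0433855 ] [-0.07605418 -0.43524757 -0.87680288] [ 0.12046754  0.90909325 -0.14298728  1.97381218  0.4079474   0.28575981
  1.20671728]
```

```bash
python3 -m creep '[[-0.1,0,0,0,0,0],[-0.2,0,0,0,0,0],[-0.2,0,0,0,0,0]]';python3 -m creep '[[-0.1,0,0,0,0,0],[-0.2,0,0,0,0,0],[-0.2,0,0,0,0,0]]'; python3 - <<'E'
from h import *
import cv2
im=ctrl.get_image("scene");cv2.imwrite("pics/s2.png",cv2.resize(im[140:280,170:330,::-1],None,fx=4,fy=4))
E
```

```text
clock: 4.32
position: [0.4881, -0.0518, 0.0426]
ee_rot: [0.001, 1.0, 0.0, -0.001]
wrist_force: [-0.0, 0.3, 0.5]
gripper_width: -0.0001
grasp_force: 0.0
clock: 4.7
position: [0.4938, -0.0519, 0.0425]
ee_rot: [0.001, 1.0, 0.0, -0.002]
wrist_force: [-2.8, -0.6, -0.6]
gripper_width: -0.0001
grasp_force: 1.5
```

View pics/s2.png

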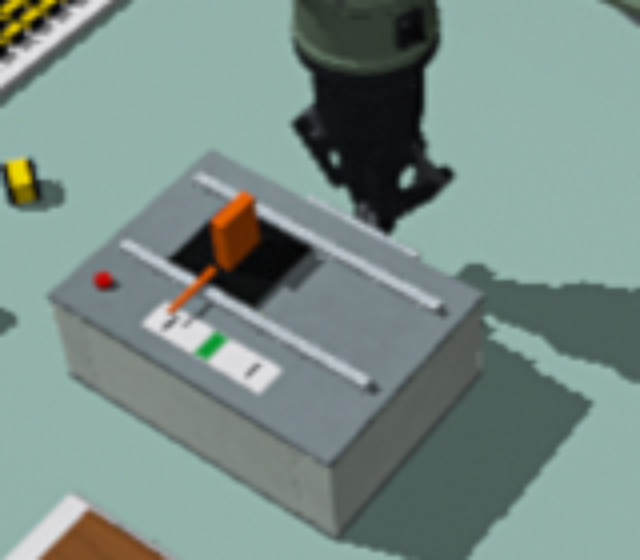

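The drawer front has disappeared behind the box edge and only the lip shows, at about (360,225). I'll keep pushing until I feel the stop.

```bash
python3 -m creep '[[-0.1,0,0,0,0,0],[-0.2,0,0,0,0,0],[-0.2,0,0,0,0,0]]';python3 -m creep '[[-0.07,0,0,0,0,0],[-0.14,0,0,0,0,0],[-0.14,0,0,0,0,0]]'
```

```text
clock: 5.12
position: [0.4939, -0.0521, 0.0423]
ee_rot: [0.001, 1.0, -0.001, -0.008]
wrist_force: [-40.1, 4.1, 28.1]
gripper_width: 0.0
grasp_force: 20.2
clock: 5.5
position: [0.4941, -0.0521, 0.0421]
ee_rot: [0.001, 1.0, -0.001, -0.012]
wrist_force: [-65.1, 7.8, 47.7]
gripper_width: 0.0002
grasp_force: 33.3
```

Firm stop: the force rises with no motion, so the drawer is shut. Back off, rise, open the gripper.

```bash
python3 -m creep '[[0.6,0,0,0,0,0],[1.1,0,0,0,0,0],[1.1,0,-2,0,0,0],[1.1,0,-4,0,0,0],[1.1,0,-5.5,0,0,0],[0,0,-6.3,0,0,0],[0,0,-6.3,0,0,0]]';  python3 - <<'E'
from h import *
import cv2
s=ctrl.read_state();print(s["position"],s["joint_pos"])
im=ctrl.get_image("top");cv2.imwrite("pics/t2.png",cv2.resize(im[140:260,230:410,::-1],None,fx=4.4,fy=4.4,interpolation=cv2.INTER_CUBIC))
m=ctrl.camera_model("wrist");im=ctrl.get_image("wrist");cv2.imwrite("pics/w2.png",im[:,:,::-1])
np.savez("w2.npz",**m)
p=[.6113,-.0554,-.0025]
print(proj(m,w(p,[(-.085,-.12,.09),(-.085,.12,.09),(.056,0,.09),(.056,-.035,.101),(-.109,0,.065),(-.015,-.035,.14)])).round(1))
print(goal(w(p,[-.015,-.035,.2])[0],p[2]))
E
```

```text
clock: 6.38
position: [0.5067, -0.0519, 0.233]
ee_rot: [0.002, 1.0, 0.0, 0.001]
wrist_force: [-0.2, -0.5, -1.1]
gripper_width: 0.0
grasp_force: 0.0
[ 0.50667816 -0.05192243  0.23300416] [ 0.23483047  0.6200311  -0.34755636  1.71451759  0.26573911  0.85164327
  1.33864637]
[[148.9 217.1]
 [396.5 216.7]
 [273.3 339.7]
 [240.2 346.9]
 [272.8 187.2]
 [232.4 310.4]]
(array([-3.066, -1.271,  1.035]), array([ 0.01, -0.14, -0.02]))
```

View pics/w2.png

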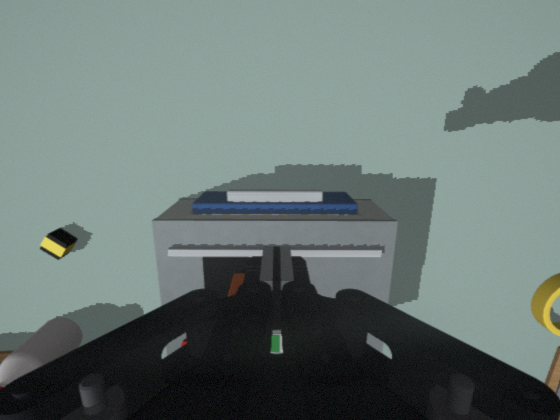

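Drawer is shut: the lip at row 191 sits 29.5 px in front of the box edge, against 30 predicted. The band at (276,342) is about 2 px off prediction. Next I'll go over the tab with the gripper open.

```bash
python3 -m creep '[[-1.5,-0.6,0.2,0,0,0],[-3.1,-1.2,0.6,0,0,0],[-3.1,-1.2,1.0,0,0,0],[-3.1,-1.2,1.0,0,0,0],[-3.1,-1.2,1.0,0,0,0]]' 0 60;  python3 - <<'E'
from h import *
import cv2
s=ctrl.read_state();print(s["position"],s["joint_pos"])
m=ctrl.camera_model("wrist");im=ctrl.get_image("wrist");cv2.imwrite("pics/w3.png",im[:,:,::-1])
p=[.6113,-.0554,-.0025]
print(proj(m,w(p,[(.056,0,.09),(.056,-.035,.101),(-.015,-.035,.14),(-.015,-.035,.095)])).round(1))
print(goal(w(p,[-.015,-.035,.106])[0],p[2]))
E
```

```text
clock: 7.1
position: [0.5968, -0.0878, 0.2018]
ee_rot: [0.001, 1.0, 0.0, -0.001]
wrist_force: [-0.3, -0.2, 0.2]
gripper_width: 0.0856
grasp_force: 0.0
[ 0.59682816 -0.08783175  0.2018434 ] [ 0.25078111  0.79837916 -0.33439997  1.40684294  0.28558192  0.98646896
  1.42029558]
[[311.3 278. ]
 [273.1 284.2]
 [272.2 221.7]
 [272.9 204.9]]
(array([ 0.021, -0.081,  3.201]), array([-0.  , -0.11,  0.01]))
```

View pics/w3.png

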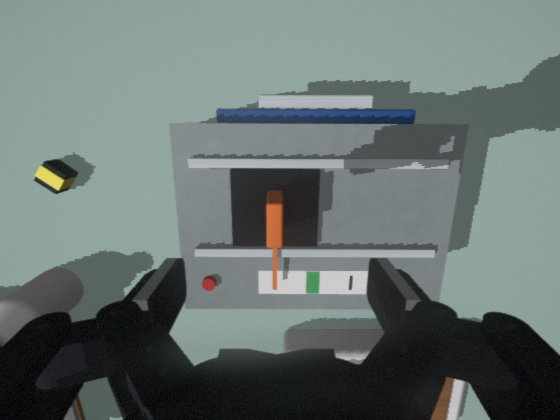

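The tab top (about 275,222) is between the open fingers, and the pointer tip (275,287) is on the closed line with the band at (313,283). The TCP is already centred to about 1 mm, so I'll go down and grip.

```bash
python3 -m creep '[[0,0,1,0,0,0],[0,0,2,0,0,0],[0,0,2.8,0,0,0],[0,0,3.2,0,0,0],[0,0,3.2,0,0,0]]' 0 60 && python3 -m creep '[[0,0,0,0,0,0],[0,0,0,0,0,0],[0,0,0,0,0,0],[0,0,0,0,0,0],[0,0,0,0,0,0],[0,0,0,0,0,0]]' 1 60
```

```text
clock: 7.78
position: [0.5971, -0.0881, 0.1055]
ee_rot: [0.001, 1.0, 0.0, -0.001]
wrist_force: [-0.1, 0.3, 0.6]
gripper_width: 0.0854
grasp_force: 0.0
clock: 8.52
position: [0.5973, -0.0886, 0.1056]
ee_rot: [0.002, 1.0, -0.0, -0.001]
wrist_force: [-1.1, -2.7, 6.0]
gripper_width: 0.0115
grasp_force: 58.6
```

```bash
python3 -m creep '[[0,0.2,0,0,0,0],[0,0.45,0,0,0,0],[0,0.7,0,0,0,0],[0,0.9,0,0,0,0],[0,1.1,0,0,0,0],[0,1.1,0,0,0,0],[0,1.1,0,0,0,0]]' ; python3 - <<'E'
from h import *
import cv2
print(ctrl.read_state()["position"])
im=ctrl.get_image("wrist");t=ctrl.get_image("top")
a=cv2.resize(im[200:380,200:400,::-1],None,fx=2,fy=2);b=cv2.resize(t[155:200,260:340,::-1],None,fx=5,fy=5,interpolation=cv2.INTER_CUBIC)
c=np.zeros((a.shape[0]+b.shape[0],400,3),np.uint8);c[:a.shape[0]]=a;c[a.shape[0]:]=b
cv2.imwrite("pics/w4.png",c)
E
```

```text
clock: 9.4
position: [0.5975, -0.0569, 0.1056]
ee_rot: [0.002, 1.0, -0.001, -0.001]
wrist_force: [0.7, -9.4, 4.6]
gripper_width: 0.0111
grasp_force: 58.8
[ 0.59746383 -0.05689422  0.10562361]
```

View pics/w4.png

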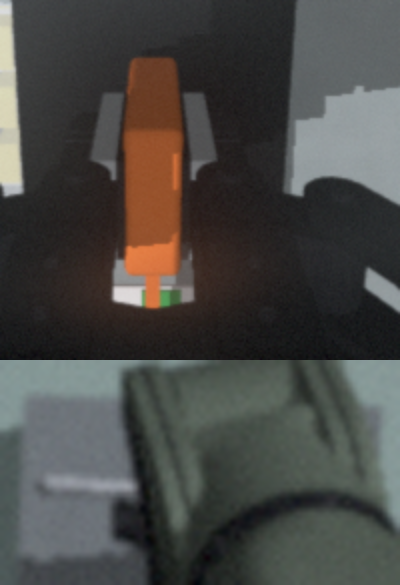

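Wrist view: the pointer (x≈152 in the crop) is left of the band centre (≈161), about 3 mm short. This agrees with 31.7 mm of TCP travel and a 9.4 N spring force.

```bash
python3 -m creep '[[0,0.06,0,0,0,0],[0,0.11,0,0,0,0],[0,0.11,0,0,0,0],[0,0.11,0,0,0,0]]' ; python3 - <<'E'
from h import *
import cv2
m=ctrl.camera_model("wrist");s=ctrl.read_state()["position"];im=ctrl.get_image("wrist")
cv2.imwrite("pics/w5.png",cv2.resize(im[310:370,230:320,::-1],None,fx=8,fy=8,interpolation=cv2.INTER_CUBIC))
p=[.613,-.054,-.0025];print(s,proj(m,w(p,[(.056,-.006,.09),(.056,0,.09),(.056,.006,.09),(.05,0,.101)])).round(1))
E
```

```text
clock: 10.0
position: [0.5975, -0.0537, 0.1056]
ee_rot: [0.002, 1.0, -0.001, -0.001]
wrist_force: [-0.1, -9.5, 4.5]
gripper_width: 0.0115
grasp_force: 58.8
[ 0.59748538 -0.05373965  0.10562763] [[266.1 356. ]
 [275.8 356. ]
 [285.5 356. ]
 [275.7 361.4]]
```

View pics/w5.png

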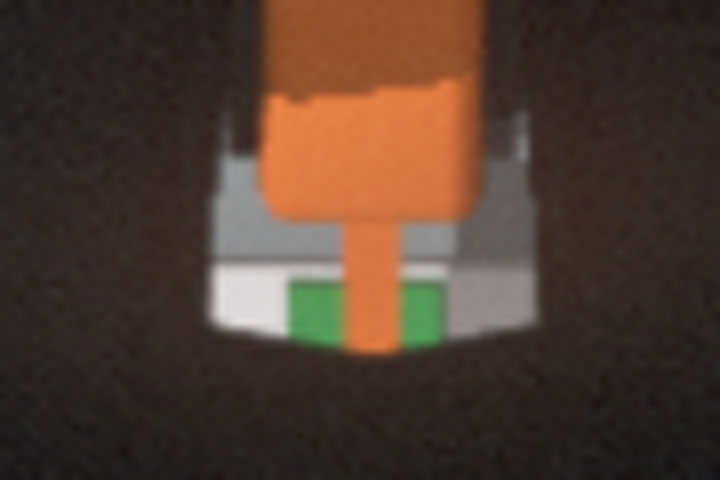

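The pointer (centre x≈371) stands within 0.5 mm of the band centre (≈366), and TCP travel is 34.9 mm. The grip is steady, so I'll hand in.

```bash
python3 -c "
from plant import ctrl
print(ctrl.hand_in())"
```

```text
the job is handed in; nothing more can be done
None
```

I pushed the drawer shut to its firm stop first, then slid the shutter open to about 34.9 mm. The pointer was within 0.5 mm of the green band's centre, and I handed in at about 10 s with the gripper still holding the tab; no verdict was returned.

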